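# Unload the cured rod handles from the heated block

### The job

The rod handle butts in the heated curing block are cured: flip the cam lever to free the hold-down cover, slide the cover all the way back, lift every butt straight up out of its well and set it down upright on the floor of a cell of its own in the plywood carrier, without dropping it from a height or tipping it over. Then slide the cover fully home again and flip the cam lever back to lock it; leave the other things on the bench alone.

Things in the scene. Friction and masses are not known exactly. Their poses are not given: they have to be found in the camera images.
- block: Fixed heated curing block for rod handles; origin on the table under the middle of its row of wells, z up, x away from the robot (turned by its yaw), y along the row. Aluminium well block 76 mm (x) by 208 mm (y), top 80 mm above the table; round wells 31.5 mm across, 68 mm deep, at x = 0, y = -75, -25, 25, 75 mm. Between the cheeks behind it lies a heater box 60 mm high.
- rail (a point): Top of the grey cheek at the block's y = +112 mm, over the origin. Two cheeks (y = -112 and +112 mm; 12 mm thick, 124 mm high, block x = -40 to 160 mm) carry the sliding cover. A steel stop post for the lever's tooth stands outside the +y one at block x = 28 to 40 mm, top 123 mm above the table.
- cover (a joint): Slide of the steel hold-down cover along block +x (m): 0 = home over the wells, 0.105 = fully back at its stop, wells open. Stays where left; about 3 N to move; cannot open while the cam lever is locked. Plate 56 mm (x) by 236 mm (y), 8 mm thick, underside 125 mm above the table, 5 mm above the butts; when home its middle is over the wells' row.
- cover_handle (a point): Middle of the top bar of the cover's black bow handle: bar 12 mm (block x) by 60 mm (block y), 12 mm high, centre 165 mm above the table, 32 mm above the plate's top, on two 10 mm legs 25 mm either side. It moves with the cover and sits 10 mm towards block +x of the plate's middle (block x = slide value + 10 mm, y = 0).
- cam_lever (a joint): Angle of the cam lever (rad) on a round ear at the cover's +y end: 0 = locked (handle points along block +y, outwards), 1.571 = free (handle along block -x, to the robot); anticlockwise from above frees it. Stays where left, stops at both ends, about 1 N at the knob. Vertical pivot at block y = 128 mm, x = the cover's slide value. The cover must be home for it to lock.
- lever_knob (a point): Centre of the upright black knob pin on the lever's end, 70 mm from the pivot: 14 mm across, 34 mm tall, centre 159 mm above the table, its foot on the 12 mm wide, 8 mm thick steel lever bar (bar top 143 mm above the table).
- carrier: Loose open plywood carrier, 206 mm (its x) by 52 mm (its y), walls 45 mm high, all walls 5 mm, floor 5 mm thick, 0.7 kg; three dividers across its x make four equal cells in a row, about 45 by 42 mm, centres at x = -75.4, -25.1, 25.1, 75.4 mm. Origin: centre of the underside, z up.
- butt1_mid (a point): Centre (half-way up) of a handle butt, absent in some runs: an upright rod 108 mm tall, z along it upwards; lower 66 mm a black barrel 30 mm across, upper 42 mm a cork grip 27 mm across. It starts in one of the wells, standing on its floor, with its top 40 mm (all cork) above the well block. About 70 g.
- butt1: The same handle butt; origin at the centre of its lower end, z along it (absent whenever butt1_mid is).
- butt2_mid (a point): Centre (half-way up) of a handle butt, absent in some runs: an upright rod 108 mm tall, z along it upwards; lower 66 mm a black barrel 30 mm across, upper 42 mm a cork grip 27 mm across. It starts in one of the wells, standing on its floor, with its top 40 mm (all cork) above the well block. About 70 g.
- butt2: The same handle butt; origin at the centre of its lower end, z along it (absent whenever butt2_mid is).
- butt3_mid (a point): Centre (half-way up) of a handle butt, absent in some runs: an upright rod 108 mm tall, z along it upwards; lower 66 mm a black barrel 30 mm across, upper 42 mm a cork grip 27 mm across. It starts in one of the wells, standing on its floor, with its top 40 mm (all cork) above the well block. About 70 g.
- butt3: The same handle butt; origin at the centre of its lower end, z along it (absent whenever butt3_mid is).
- butt4_mid (a point): Centre (half-way up) of a handle butt, absent in some runs: an upright rod 108 mm tall, z along it upwards; lower 66 mm a black barrel 30 mm across, upper 42 mm a cork grip 27 mm across. It starts in one of the wells, standing on its floor, with its top 40 mm (all cork) above the well block. About 70 g.
- butt4: The same handle butt; origin at the centre of its lower end, z along it (absent whenever butt4_mid is).
- glue: Bystander: green glue bottle, 44 mm across, 130 mm tall; origin at its underside. To be left alone.
- jar: Bystander: small white jar, 44 mm across, 55 mm tall; origin at its underside. To be left alone.
- spool1: Bystander: thread spool, 28 mm across, 34 mm tall; origin at its underside. To be left alone.
- spool2: Bystander: thread spool, 28 mm across, 34 mm tall; origin at its underside. To be left alone.
- spool3: Bystander: thread spool, 28 mm across, 34 mm tall; origin at its underside. To be left alone.
- screwdriver: Bystander: screwdriver lying on the table; origin at its underside. To be left alone.
Not all that is in view belongs to the job. There is more than one size of the carrier; the one meant has the size given above.

How it is judged:
By the outcome, as a careful person would: the job done as asked, in the order asked, and still so for the second after the job is handed in, with the robot touching nothing.
Of butt1, butt2, butt3, butt4 only 2 to 4 are there at a start; the rules pass over those that are not, and their reading is None.
At some moment in a run one of carrier may be knocked a few centimetres aside while the robot is not near it.
It also fails if it takes over 210 s, if anything falls off the work surface, if the arm or the gripper's body presses on something with over 40 N, if the wrist force passes 120 N, or if a joint passes its speed limit or range.

### The arm

A 6-joint arm with a two-finger parallel gripper is mounted at the origin on the work surface. World frame = base frame: x ahead of the robot, y to its left, z up, the work surface at z = 0. Lengths are in m, angles in degrees, forces in N, time in s.
With the tool pointing down it reaches from about 0.375 to 0.9 m from the base axis. Payload 3.1 kg.
Tool frame: the origin (TCP) lies between the finger pads; the fingertips stand 11 mm ahead of it and the grasp point (between the pads) lies 8 mm behind it; x points along the fingers, y is the direction in which the jaws open and shut, and the axes are right-handed (so a half turn about x gives the same grasp; the last joint's range is limited). The gripper opens to 87 mm and grips with 3 to 60 N. Pads are 19 mm wide; open, the fingers measure 117 mm over their backs; the gripper's body (75 mm by 190 mm) begins 51 mm behind the grasp point.
Start: joints at [-83.337, 30.224, 82.088, -0, 67.689, -10.227], TCP at [0.182, -0.598, 0.234] pointing down, gripper open.
Joint ranges: [-176.69, 176.69], [-43.24, 126.21], [12.49, 139.97], [-82, 262], [0, 151.66], [-163.58, 163.58]. Speed limits (degrees/s): [159.86, 159.86, 180, 180, 180, 180].

### API

Orientations are given as a 3x3 rotation matrix whose columns are the frame's x, y, z axes.
In Python, from rig import bot gives the robot as it stands.
- The arm moves only by the shell command python3 -m inch 'ROWS' [OPENING]. ROWS is a JSON object of lists of equal length, an entry for each row: "dp": the shift along the tool's x, y, z in mm, a list of three; "yaw": the turn about the tool's x in degrees. In form: {"dp": [[tx, ty, tz], ...], "yaw": [yaw, ...]}. A call has 1 to 20 rows; each row shifts and turns the commanded pose from where the row before left it, along the tool's axes as they then stand; what a row does not reach is not made up. A row lasts 1/12 s, in which the tool goes at most 41.7 mm and 7.16 degrees, less where a joint would pass 70% of its speed; a pose out of reach is approached as far as the arm can. A call is refused whole if a number of a shift passes 41.7 or a number of a turn 7.16, either way. A call with a gripper value outside its range is refused whole. OPENING is the finger opening in mm, from 0 to 87, set as the call begins (- or left out, the last holds). The fingers move at their own pace and stop on an object; the grip force is fixed at half the most. Time passes only in rows, so rows that do not move let the fingers close. It gives the time, the measured TCP pose, the force and the opening at its end, in the units of the state.
- bot.read_state(): the state, without advancing time (a new reading comes with each control period).
- bot.capture(name): name is "scene" or "side" or "wrist"; returns a dict with "color" (480x640x3 uint8, red, green, blue), "intrinsics" (3x3 intrinsics, pixels), "k1" (the pictures are not rectified: a ray, as slopes to the right and down, at radius r is drawn at 1 + k1 r^2 times it, then the intrinsics apply), "pose" (4x4, takes a point from camera to world coordinates). Camera axes: x right, y down, z forward; pixel columns grow to the right and rows downward; lengths in m; the calibration is good to about 2 mm. A picture is of the moment at which its call begins. There is no depth.
- bot.hand_in(): hands the job in, once; it reports no verdict.
The state is a dict: "time_s": time; "joint_positions": joint angles; "qvel": joint speeds; "tau": joint torques, N m; "position": TCP position; "tcp_rot": TCP orientation; "force": force on the tool from outside, world axes, zero at the start; "moment": the same for the moment, N m; "opening": opening from 0.0 (shut) to 1.0 (fully open).
Only numpy, scipy, OpenCV 4.12 (cv2) and the standard library are available. Lean on these libraries where they do the work, as an engineer would, in place of code of your own. Each camera call takes 0.05 s, during which the arm holds its last target.

## Working session

There is one attempt and no reset: what is moved stays moved. The work goes in short steps, Python scripts to look and compute and a shell command to move; the robot and the scene stay as the last step left them, time stands still between calls to the robot, and variables do not carry over. Pictures are saved under pics/ and viewed, and the job is handed in when it is done.

```bash
ls; mkdir -p pics; cat > h.py <<'E'
import numpy as np, cv2
from rig import bot
def cap(name,fn=None):
    c=bot.capture(name)
    if fn: cv2.imwrite('pics/'+fn+'.png',c['color'][:,:,::-1])
    return c
def proj(c,P):
    P=np.atleast_2d(P).astype(float); T=np.linalg.inv(c['pose']); q=P@T[:3,:3].T+T[:3,3]
    s=q[:,:2]/q[:,2:]; r2=(s**2).sum(1,keepdims=True); s=s*(1+c['k1']*r2)
    K=np.array(c['intrinsics']); return s@K[:2,:2].T+K[:2,2]
def ray(c,uv):
    K=np.array(c['intrinsics']); d=np.linalg.inv(K)@np.array([uv[0],uv[1],1.]); d=d[:2]/d[2]; s=d.copy()
    for _ in range(30): s=d/(1+c['k1']*(s@s))
    v=c['pose'][:3,:3]@np.array([s[0],s[1],1]); return c['pose'][:3,3],v
def onz(c,uv,z):
    o,v=ray(c,uv); return o+v*(z-o[2])/v[2]
E
python3 - <<'E'
from h import *
for n in ("scene","side","wrist"):
    c=cap(n,n+'0'); print(n,c['intrinsics'],c['k1'],np.round(c['pose'],3).tolist())
s=bot.read_state(); print(s['time_s'],s['position'],np.round(s['tcp_rot'],3).tolist(),s['opening'],s['force'])
E
```

```text
pics
scene [[590.4710348    0.         313.26067625]
 [  0.         590.4710348  240.17784685]
 [  0.           0.           1.        ]] -0.1927464991113323 [[-0.759, 0.477, -0.444, 1.153], [0.651, 0.533, -0.541, 0.609], [-0.021, -0.699, -0.715, 1.108], [0.0, 0.0, 0.0, 1.0]]
side [[591.4192075    0.         320.26751791]
 [  0.         591.4192075  250.81083513]
 [  0.           0.           1.        ]] -0.1657527744295292 [[-0.737, -0.435, 0.517, -0.325], [-0.676, 0.486, -0.554, 0.755], [-0.01, -0.758, -0.652, 1.185], [0.0, 0.0, 0.0, 1.0]]
wrist [[417.03038671   0.         315.03907484]
 [  0.         417.03038671 240.45170708]
 [  0.           0.           1.        ]] -0.015856394016586856 [[0.291, -0.916, -0.277, 0.258], [-0.957, -0.279, -0.081, -0.574], [-0.003, 0.289, -0.957, 0.384], [0.0, 0.0, 0.0, 1.0]]
0.15 [ 0.1815576  -0.5974788   0.23280074] [[-0.0, 0.291, -0.957], [0.002, -0.957, -0.291], [-1.0, -0.002, -0.0]] 1.0037901089063124 [ 0.44428741 -0.4569446   0.29377602]
```

View pics/scene0.png

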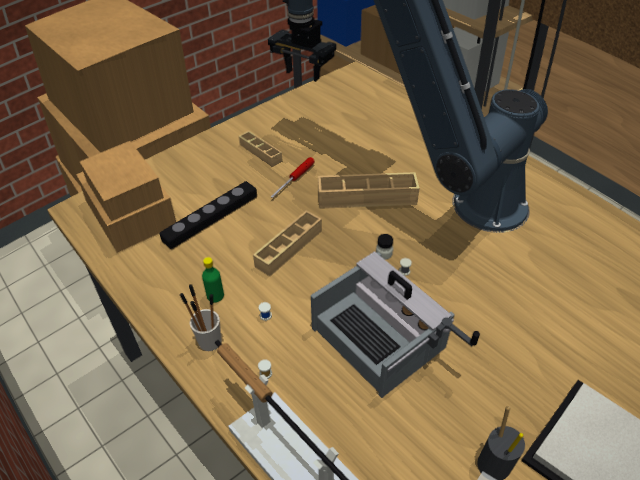

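View pics/side0.png

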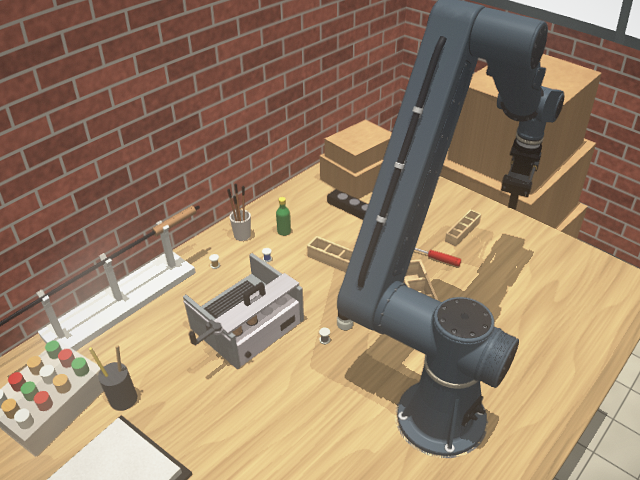

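View pics/wrist0.png

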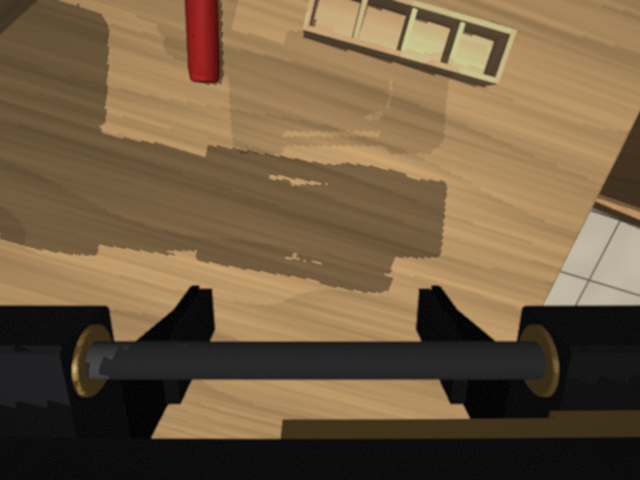

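```bash
python3 - <<'E'
import cv2
a=cv2.imread('pics/scene0.png')
cv2.imwrite('pics/c1.png',cv2.resize(a[120:290,230:430],None,fx=4,fy=3.5,interpolation=cv2.INTER_CUBIC))
cv2.imwrite('pics/c2.png',cv2.resize(a[240:400,300:490],None,fx=4,fy=3.5,interpolation=cv2.INTER_CUBIC))
b=cv2.imread('pics/side0.png')
cv2.imwrite('pics/c3.png',cv2.resize(b[240:370,180:340],None,fx=4,fy=4,interpolation=cv2.INTER_CUBIC))
E
```

```text
(no output)
```

View pics/c1.png

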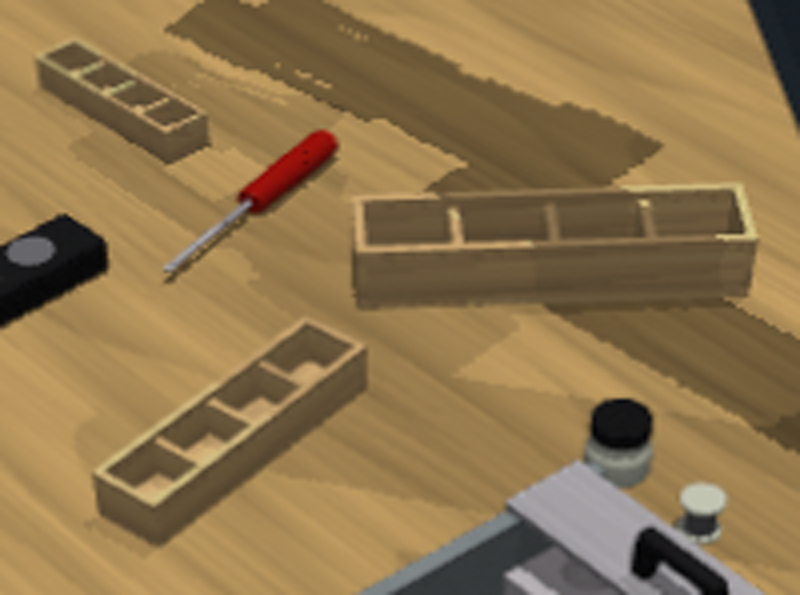

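View pics/c2.png

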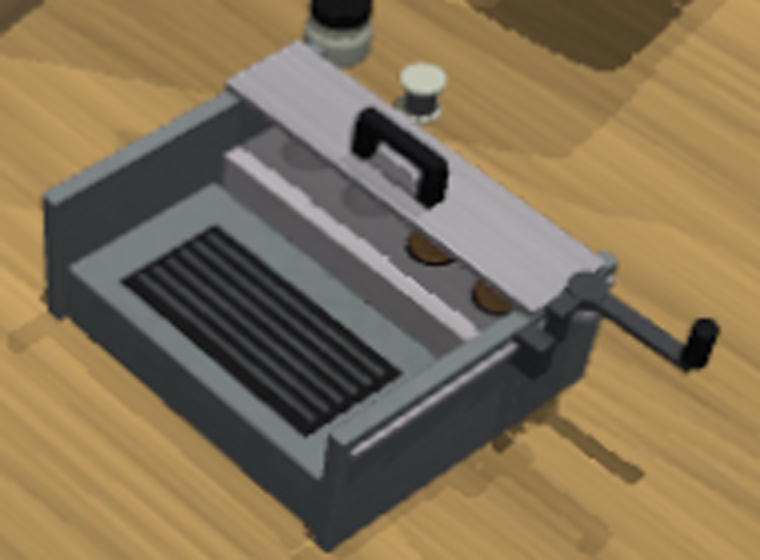

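View pics/c3.png

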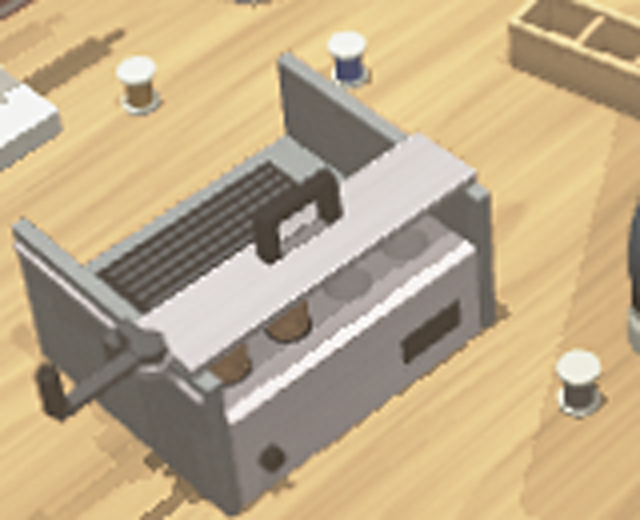

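```bash
cat > blk.py <<'E'
from h import *
from scipy.optimize import least_squares
def C(n):
    return bot.capture(n)
def B2W(p,P):
    x,y,t=p; P=np.atleast_2d(P)/1000.; c,s=np.cos(t),np.sin(t)
    return np.c_[x+c*P[:,0]-s*P[:,1], y+s*P[:,0]+c*P[:,1], P[:,2]]
E
python3 - <<'E'
from blk import *
cs=C('scene'); cd=C('side')
f=lambda u,v:(230+u/4,120+v/3.5)
for n,z,pts in (('med',.045,[(97,475),(155,505),(367,345),(310,320)]),('lg',.045,[(355,198),(357,250),(755,237),(742,186)]),('sm',.03,[(38,60),(75,42),(207,115),(168,132)])):
    w=[onz(cs,f(*p),z)[:2] for p in pts]; print(n,np.round(w,3).tolist(),[round(np.linalg.norm(w[i]-w[i-1]),3) for i in range(4)],np.mean(w,0))
A=[((-28,-118,133),(300,42)),((28,-118,133),(228,82)),((28,118,133),(540,310)),((160,-118,124),(45,200)),((0,198,176),(706,325)),((160,118,0),(325,548)),((160,-118,0),(52,318)),((10,-30,171),(370,112)),((10,30,171),(440,155))]
S=[((-28,-118,133),(475,175)),((28,-118,133),(420,135)),((-40,118,0),(237,513)),((0,198,176),(48,370)),((-40,118,124),(215,385))]
P1=[a[0] for a in A];U1=np.array([(300+a[1][0]/4,240+a[1][1]/3.5) for a in A])
P2=[a[0] for a in S];U2=np.array([(180+a[1][0]/4,240+a[1][1]/4) for a in S])
r=lambda p:np.r_[(proj(cs,B2W(p,P1))-U1).ravel(),(proj(cd,B2W(p,P2))-U2).ravel()]
o=least_squares(r,[.5,0,0],loss='soft_l1'); print(o.x,np.degrees(o.x[2])); print(np.round(r(o.x).reshape(-1,2),1).tolist())
E
```

```text
med [[0.637, -0.251], [0.628, -0.204], [0.426, -0.24], [0.436, -0.285]] [np.float64(0.204), np.float64(0.047), np.float64(0.205), np.float64(0.047)] [ 0.53169704 -0.24510009]
lg [[0.319, -0.375], [0.36, -0.325], [0.144, -0.154], [0.104, -0.203]] [np.float64(0.275), np.float64(0.064), np.float64(0.275), np.float64(0.064)] [ 0.23171767 -0.2641752 ]
sm [[0.363, -0.702], [0.325, -0.704], [0.316, -0.548], [0.352, -0.549]] [np.float64(0.153), np.float64(0.038), np.float64(0.157), np.float64(0.036)] [ 0.3392244  -0.62555585]
[ 0.49602503  0.1071709  -0.02251776] -1.2901725030087394
[[-0.2, -1.6], [-0.4, -1.1], [-0.5, -0.9], [-0.6, -2.4], [0.7, -0.8], [1.8, 1.4], [-1.0, -2.1], [-1.1, -2.5], [1.7, 1.8], [0.0, -1.2], [-1.2, -1.3], [-2.0, 2.0], [-0.8, 0.2], [-2.1, 1.6]]
```

The carriers seen: (260,148) measures about 155x37 mm, (368,190) about 275x64, and (288,242) about 204x47. The last one fits 206x52. The black rack at (208,213) isn't plywood. I'll confirm with a wrist view on the way.

```bash
python3 -m inch '{"dp":[[-9,0,0],[-9,0,0],[-9,0,0],[-9,0,0],[-9,0,0],[-9,0,0],[-9,0,0],[-9,0,0],[-9,0,0],[-9,0,0],[0,0,0]],"yaw":[-7.16,-7.16,-7.16,-7.16,-7.16,-7.16,-7.16,-7.16,-7.16,-7.16,0]}' 70 && python3 -m inch '{"dp":[[0,22,-30],[0,22,-30],[0,22,-30],[0,22,-30],[0,22,-30],[0,22,-30],[0,22,-30],[0,22,-30],[0,22,-30],[0,22,-30],[0,22,-30],[0,22,-30],[0,0,0],[0,0,0]],"yaw":[0,0,0,0,0,0,0,0,0,0,0,0,0,0]}'
python3 - <<'E'
from h import *
c=cap('wrist','w1'); s=bot.read_state(); print(s['position'],np.round(s['tcp_rot'],3).tolist())
E
```

```text
time_s: 1.17
position: [0.1817, -0.599, 0.3255]
tcp_rot: [[0.0, 1.0, -0.024], [-0.004, -0.024, -1.0], [-1.0, 0.0, 0.004]]
force: [-0.2, 0.3, 0.5]
opening: 0.804
time_s: 2.33
position: [0.4556, -0.2432, 0.323]
tcp_rot: [[-0.001, 1.0, -0.025], [0.0, -0.025, -1.0], [-1.0, -0.001, -0.0]]
force: [0.1, -0.3, -0.1]
opening: 0.805
[ 0.45504075 -0.24445816  0.32308481] [[-0.001, 1.0, -0.026], [-0.0, -0.026, -1.0], [-1.0, -0.001, 0.0]]
```

View pics/w1.png

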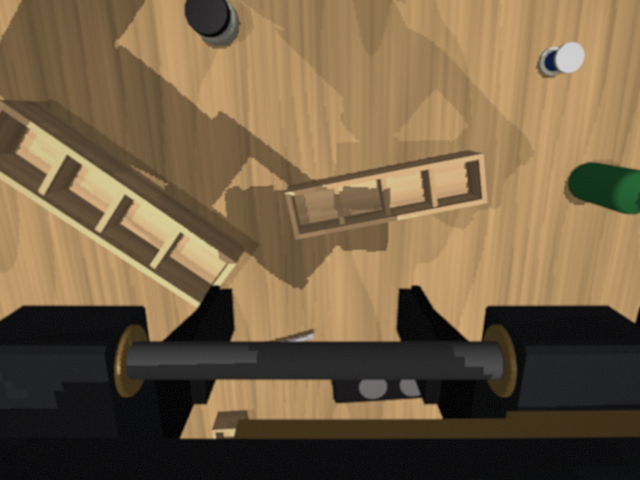

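The wrist picture shows the chosen carrier with its corners at (286,190), (298,238), (487,202) and (483,152), and four empty cells.

```bash
python3 - <<'E'
from h import *
c=cap('wrist')
w=[onz(c,p,.045)[:2] for p in [(286,190),(298,239),(487,202),(483,152)]]
print(np.round(w,3).tolist(),[round(float(np.linalg.norm(w[i]-w[i-1])),3) for i in range(4)],np.mean(w,0))
E
python3 -m inch '{"dp":[[0,5,-36],[0,5,-36],[0,5,-36],[0,5,-36],[0,5,-36],[0,5,-36],[0,5,-36],[0,5,-36],[0,5,-36],[0,5,-36],[0,0,0],[0,0,0]],"yaw":[0,0,0,0,0,0,0,0,0,0,0,0]}' 30
python3 - <<'E'
from h import *
c=cap('wrist','w2'); s=bot.read_state(); print(s['position'],np.round(s['tcp_rot'],3).tolist())
E
```

```text
[[0.425, -0.238], [0.435, -0.291], [0.635, -0.256], [0.626, -0.204]] [0.204, 0.054, 0.203, 0.053] [ 0.53003445 -0.24712463]
time_s: 3.43
position: [0.5146, 0.1134, 0.3232]
tcp_rot: [[-0.0, 1.0, -0.026], [-0.001, -0.026, -1.0], [-1.0, -0.0, 0.001]]
force: [0.0, -0.7, -0.5]
opening: 0.346
[0.51451179 0.1123213  0.32320833] [[-0.001, 1.0, -0.027], [-0.001, -0.027, -1.0], [-1.0, -0.001, 0.001]]
```

View pics/w2.png

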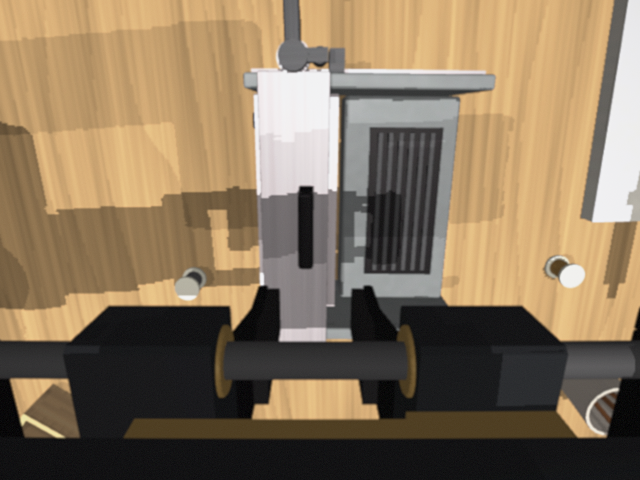

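```bash
python3 - <<'E'
from h import *
c=cap('wrist')
for n,p,z in (('h+',(306,187),.171),('h-',(305.5,268),.171),('cov-',(258,73),.133),('cov+',(330,72),.133),('piv',(293,54),.150),('ck-40',(245,73),.124),('ck160',(495,75),.124)): print(n,np.round(onz(c,p,z),4))
from blk import B2W
p=(.496,.1072,-.0225)
P=[(10,30,171),(10,-30,171),(-28,118,133),(28,118,133),(0,128,150),(-40,118,124),(160,118,124)]
print(np.round(proj(c,B2W(p,P)),1).tolist())
print(B2W(p,[(0,198,159),(0,128,0),(-70,128,0)]))
E
```

```text
h+ [0.5083 0.1424 0.171 ]
h- [0.5058 0.0792 0.171 ]
cov- [0.4736 0.2248 0.133 ]
cov+ [0.5286 0.224  0.133 ]
piv [0.5017 0.2353 0.15  ]
ck-40 [0.4622 0.226  0.124 ]
ck160 [0.6589 0.2194 0.124 ]
[[304.0, 194.4], [305.0, 270.7], [254.1, 71.8], [327.4, 71.3], [289.1, 54.3], [240.5, 73.0], [494.9, 72.0]]
[[0.50045462 0.30514988 0.159     ]
 [0.49887976 0.2351676  0.        ]
 [0.42889748 0.23674247 0.        ]]
```

```bash
python3 -m inch '{"dp":[[13,-3,-32],[13,-3,-32],[13,-3,-32],[13,-3,-32],[13,-3,-32],[13,-2,-33],[0,0,0],[0,0,0]],"yaw":[0,0,0,0,0,0,0,0]}' 30
python3 - <<'E'
from h import *
from blk import B2W
c=cap('wrist','w3'); s=bot.read_state(); print(s['position'],np.round(s['tcp_rot'],3).tolist())
print(proj(c,B2W((.498,.1075,-.0245),[(0,198,176),(0,198,143),(0,128,150),(10,0,171)])))
E
```

```text
time_s: 4.2
position: [0.5026, 0.3058, 0.2445]
tcp_rot: [[-0.002, 1.0, -0.027], [-0.002, -0.027, -1.0], [-1.0, -0.002, 0.002]]
force: [0.5, -0.5, -0.7]
opening: 0.345
[0.50309288 0.3051249  0.24518811] [[-0.001, 1.0, -0.028], [-0.001, -0.028, -1.0], [-1.0, -0.001, 0.001]]
[[316.28267993 265.53098509]
 [316.23118565 247.50982523]
 [316.38812079 350.20181019]
 [330.63451647 523.02518413]]
```

View pics/w3.png

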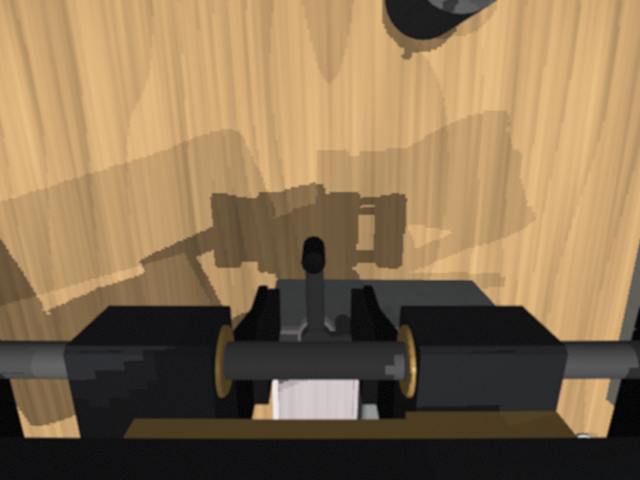

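```bash
python3 -m inch '{"dp":[[21,0,0],[21,0,0],[21,0,0],[21,0,0],[0,0,0],[0,0,0]],"yaw":[0,0,0,0,0,0]}' 30 && python3 -m inch '{"dp":[[0,0,0],[0,0,0],[0,0,0],[0,0,0],[0,-7.3,0.4],[0,-7.3,0.4],[0,-7.3,0.4],[0,-7.3,0.4],[0,-7.3,0.4],[0,0,0],[0,0,0]],"yaw":[0,0,0,0,-6,-6,-6,-6,-6,0,0]}' 18
```

```text
time_s: 4.75
position: [0.503, 0.3046, 0.1615]
tcp_rot: [[-0.001, 1.0, -0.029], [-0.001, -0.029, -1.0], [-1.0, -0.001, 0.001]]
force: [0.4, 0.2, 0.7]
opening: 0.344
time_s: 5.67
position: [0.4675, 0.2985, 0.1621]
tcp_rot: [[0.001, 0.88, 0.475], [0.0, 0.475, -0.88], [-1.0, 0.001, 0.0]]
force: [0.1, 0.0, -0.8]
opening: 0.208
```

```bash
python3 -m inch '{"dp":[[0,-7.3,0.6],[0,-7.3,0.6],[0,-7.3,0.4],[0,-7.3,0.4],[0,-7.3,0.4],[0,-7.3,0.4],[0,-7.3,0.4],[0,-7.3,0.4],[0,-7.3,0.4],[0,-7.3,0.4],[0,-4,0],[0,0,0],[0,0,0]],"yaw":[-6,-6,-6,-6,-6,-6,-6,-6,-6,-6,0,0,0]}'
python3 - <<'E'
from h import *
c=cap('side','s1')['color'];cap('scene','sc1'); cv2.imwrite('pics/s1c.png',cv2.resize(c[220:390,160:360,::-1],None,fx=3.5,fy=3.5))
E
```

```text
time_s: 6.75
position: [0.4312, 0.2354, 0.1617]
tcp_rot: [[-0.0, 0.033, 0.999], [0.002, 0.999, -0.033], [-1.0, 0.002, -0.0]]
force: [-2.1, 4.0, 0.9]
opening: 0.206
```

View pics/s1c.png

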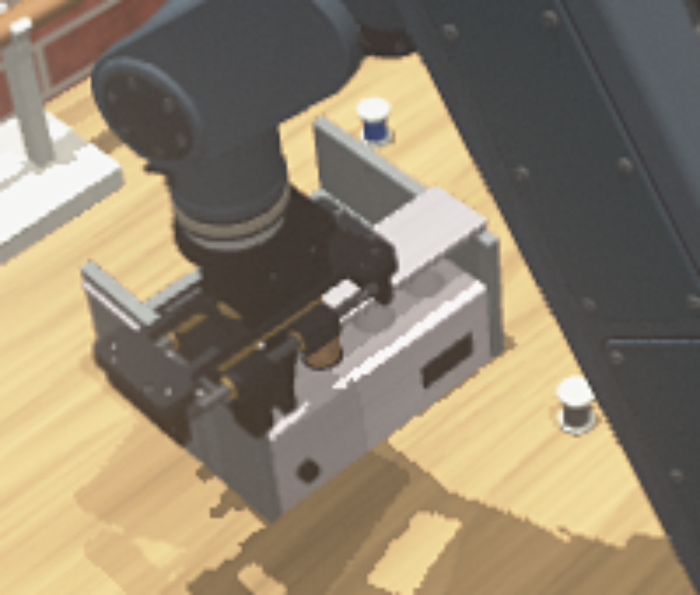

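```bash
python3 -m inch '{"dp":[[0,0,0],[0,3,0],[-21,0,0],[-21,0,0],[-21,0,0],[-22,0,0],[0,0,0]],"yaw":[0,0,0,0,0,0,0]}' 34 && python3 -m inch '{"dp":[[0,0,0],[0,0,0],[0,0,0],[0,0,0],[0,0,0],[0,0,0],[0,0,0],[0,0,0],[0,0,0],[0,0,0],[0,0,0],[0,0,0],[0,0,0],[0,16,25],[0,16,25],[0,16,25],[0,16,25],[0,16,25],[0,0,0],[0,0,0]],"yaw":[6.9,6.9,6.9,6.9,6.9,6.9,6.9,6.9,6.9,6.9,6.9,6.9,6.9,0,0,0,0,0,0,0]}'
python3 - <<'E'
from h import *
from blk import B2W
c=cap('wrist','w4'); s=bot.read_state(); print(s['position'],np.round(s['tcp_rot'],3).tolist())
print(proj(c,B2W((.498,.1075,-.0245),[(10,30,171),(10,-30,171),(-70,128,176),(0,128,150)])))
E
```

```text
time_s: 7.43
position: [0.4343, 0.2379, 0.2505]
tcp_rot: [[0.009, 0.027, 1.0], [0.001, 1.0, -0.027], [-1.0, 0.002, 0.009]]
force: [1.1, 0.7, 0.9]
opening: 0.392
time_s: 9.1
position: [0.5092, 0.1091, 0.2458]
tcp_rot: [[-0.001, 1.0, -0.025], [-0.001, -0.025, -1.0], [-1.0, -0.001, 0.001]]
force: [-0.6, 0.3, -0.2]
opening: 0.393
[0.5082633  0.11016895 0.24576188] [[-0.002, 1.0, -0.023], [-0.0, -0.023, -1.0], [-1.0, -0.002, 0.0]]
[[313.45681923 213.60503838]
 [313.63263733 311.61392074]
 [146.37603362  16.96171088]
 [294.73655027  27.1685487 ]]
```

View pics/w4.png

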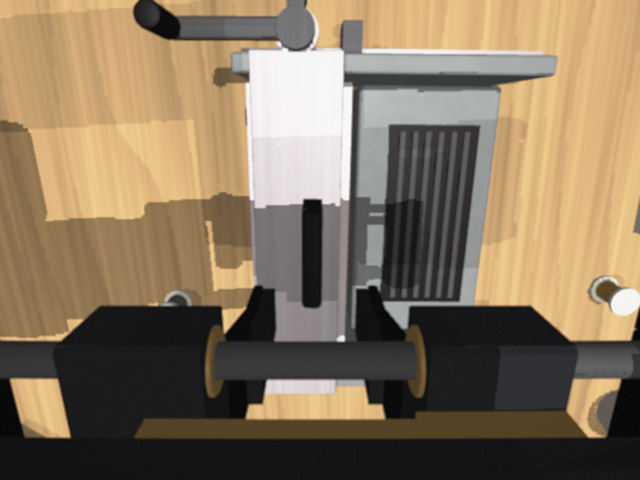

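```bash
python3 -m inch '{"dp":[[22,0,0],[22,0,0],[22,0,0],[23,0,0],[0,0,0],[0,0,0]],"yaw":[0,0,0,0,0,0]}' && python3 -m inch '{"dp":[[0,0,0],[0,0,0],[0,0,0],[0,0,0],[0,0,0],[0,0,0]],"yaw":[0,0,0,0,0,0]}' 0 && python3 -m inch '{"dp":[[0,8,0],[0,10,0],[0,10,0],[0,10,0],[0,10,0],[0,10,0],[0,10,0],[0,10,0],[0,10,0],[0,8,0],[0,6,0],[0,3,0],[0,0,0],[0,0,0]],"yaw":[0,0,0,0,0,0,0,0,0,0,0,0,0,0]}'
```

```text
time_s: 9.65
position: [0.5069, 0.1116, 0.1567]
tcp_rot: [[-0.004, 1.0, -0.02], [-0.0, -0.02, -1.0], [-1.0, -0.004, 0.0]]
force: [0.5, -0.6, 0.0]
opening: 0.391
time_s: 10.15
position: [0.5084, 0.1108, 0.1585]
tcp_rot: [[0.0, 1.0, -0.022], [0.0, -0.022, -1.0], [-1.0, 0.0, -0.0]]
force: [-2.7, 0.4, 6.1]
opening: 0.133
time_s: 11.32
position: [0.6117, 0.1075, 0.1585]
tcp_rot: [[-0.004, 1.0, -0.021], [-0.002, -0.021, -1.0], [-1.0, -0.004, 0.002]]
force: [-6.1, -3.3, 9.0]
opening: 0.132
```

```bash
python3 -m inch '{"dp":[[-1,2,0],[0,2,0],[0,0,0],[0,0,0],[0,0,0]],"yaw":[0,0,0,0,0]}'
```

```text
time_s: 11.73
position: [0.6116, 0.1075, 0.1585]
tcp_rot: [[-0.013, 1.0, -0.021], [-0.002, -0.021, -1.0], [-1.0, -0.013, 0.002]]
force: [-12.0, -3.0, 8.1]
opening: 0.129
```

```bash
python3 -m inch '{"dp":[[0,-2,0],[0,0,0],[0,0,0],[0,0,0],[-20,0,0],[-30,0,0],[-30,0,0],[-30,0,0],[-30,-20,0],[0,-30,0],[0,-30,0],[0,-30,0],[0,0,0],[0,0,0]],"yaw":[0,0,0,0,0,0,0,0,0,0,0,0,0,0]}' 40
python3 - <<'E'
from h import *
from blk import B2W
c=cap('wrist','w5'); s=bot.read_state(); print(s['position'],np.round(s['tcp_rot'],3).tolist())
print(proj(c,B2W((.498,.1075,-.0245),[(0,75,120),(0,25,120),(0,-25,80),(0,-75,80),(115,0,171)])))
cap('scene','sc2')
E
```

```text
time_s: 12.9
position: [0.5047, 0.1111, 0.2991]
tcp_rot: [[0.001, 1.0, -0.021], [0.0, -0.021, -1.0], [-1.0, 0.001, -0.0]]
force: [1.0, -0.4, 0.4]
opening: 0.459
[0.50638211 0.11090475 0.29922477] [[0.003, 1.0, -0.021], [0.0, -0.021, -1.0], [-1.0, 0.003, -0.0]]
[[306.80310989 127.75494761]
 [306.9118236  192.37001546]
 [307.76034839 238.16075936]
 [307.82408939 288.06306311]
 [469.51154716 241.25120707]]
```

View pics/w5.png

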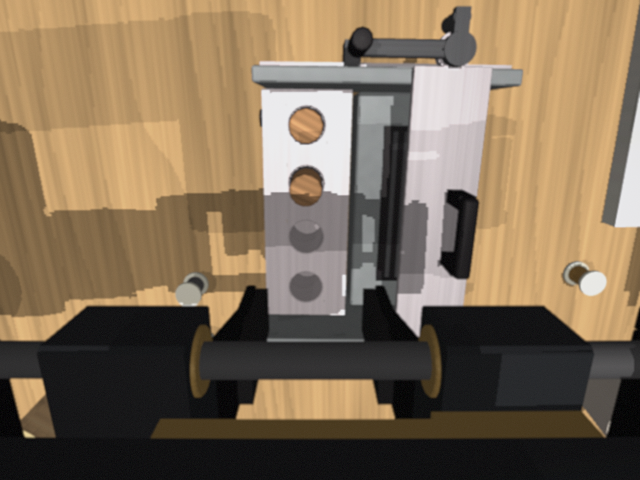

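View pics/sc2.png

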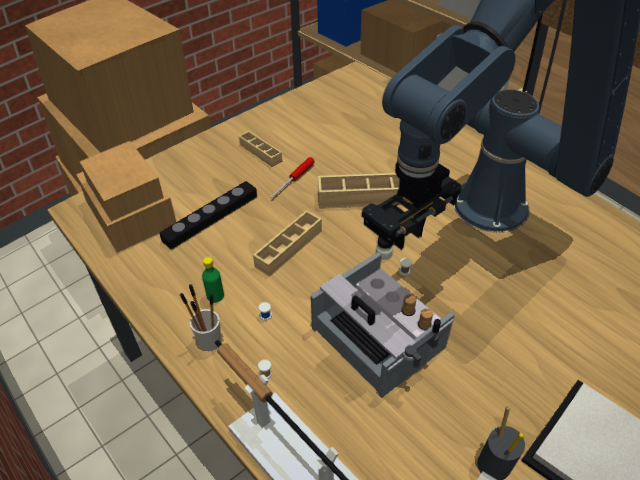

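The wrist picture shows two corks, at (306,125) and (305,187). The other two wells, (306,237) and (306,287), are empty. The cover is back and the carrier hasn't moved.

```bash
python3 - <<'E'
from h import *
c=cap('wrist')
for p,z in (((306,125.5),.12),((305.5,187),.12),((306,237),.08),((306,287),.08)): print(np.round(onz(c,p,z),4))
s=bot.read_state(); print(s['position'])
E
```

```text
[0.502  0.1839 0.12  ]
[0.5003 0.1365 0.12  ]
[0.4986 0.0833 0.08  ]
[0.4972 0.0333 0.08  ]
[0.50735696 0.11067416 0.29892249]
```

```bash
python3 -m inch '{"dp":[[0,-2,-23],[0,-2,-23],[0,-2,-24],[25,0,0],[25,0,0],[25,0,0],[25,0,0],[0,0,0],[0,0,0],[0,0,0]],"yaw":[0,0,0,0,0,0,0,0,0,0]}' 60
python3 - <<'E'
from h import *
from blk import B2W
c=cap('wrist','w6'); s=bot.read_state(); print(s['position'],np.round(s['tcp_rot'],3).tolist())
E
```

```text
time_s: 13.88
position: [0.5028, 0.181, 0.1994]
tcp_rot: [[0.002, 1.0, -0.021], [0.0, -0.021, -1.0], [-1.0, 0.002, -0.0]]
force: [-0.8, 0.3, -0.3]
opening: 0.691
[0.50293705 0.18105038 0.19991589] [[0.003, 1.0, -0.021], [0.001, -0.021, -1.0], [-1.0, 0.003, -0.001]]
```

View pics/w6.png

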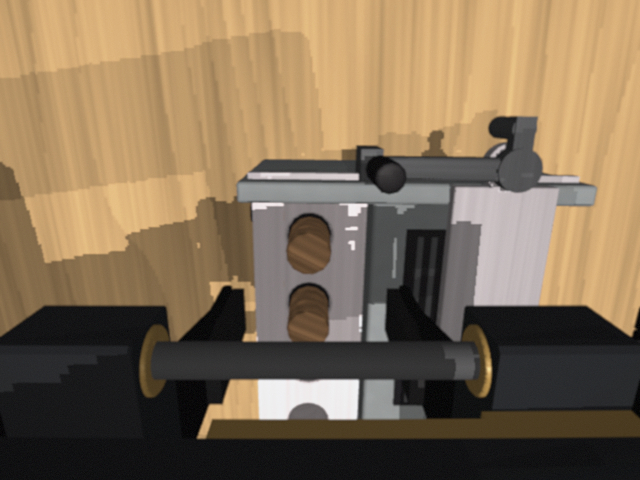

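```bash
python3 - <<'E'
from h import *
c=cap('wrist')
print(np.round(onz(c,(309.5,251),.12),4), np.round(onz(c,(389,173),.176),4)); print(proj(c,[[.5015,.184,.12]]),bot.read_state()['position'])
E
```

```text
[0.4998 0.1857 0.12  ] [0.535  0.2377 0.176 ]
[[312.48508176 253.70413297]] [0.50281064 0.18105077 0.20017273]
```

```bash
python3 -m inch '{"dp":[[20,-2,-2],[20,0,0],[20,0,0],[20,0,0],[16,0,0],[0,0,0],[0,0,0]],"yaw":[0,0,0,0,0,0,0]}' && python3 -m inch '{"dp":[[0,0,0],[0,0,0],[0,0,0],[0,0,0],[0,0,0],[0,0,0],[0,0,0]],"yaw":[0,0,0,0,0,0,0]}' 0
```

```text
time_s: 14.57
position: [0.4998, 0.183, 0.1032]
tcp_rot: [[0.001, 1.0, -0.021], [0.0, -0.021, -1.0], [-1.0, 0.001, -0.0]]
force: [-0.5, -0.4, 0.3]
opening: 0.692
time_s: 15.15
position: [0.4992, 0.1829, 0.1029]
tcp_rot: [[0.0, 1.0, -0.021], [0.0, -0.021, -1.0], [-1.0, 0.0, -0.0]]
force: [-0.5, -0.1, 2.7]
opening: 0.305
```

```bash
python3 -m inch '{"dp":[[-8,0,0],[-10,0,0],[-10,0,0],[-12,0,0],[-12,0,0],[-14,0,0],[-14,0,0],[-14,0,0],[-14,0,0],[-14,0,0],[-14,0,0],[-14,0,0],[-6,0,0],[0,0,0],[0,0,0]],"yaw":[0,0,0,0,0,0,0,0,0,0,0,0,0,0,0]}'
python3 - <<'E'
from h import *
cap('scene','sc3'); c=cap('wrist','w7')
a=cv2.imread('pics/sc3.png'); cv2.imwrite('pics/sc3c.png',cv2.resize(a[120:400,220:480],None,fx=2.1,fy=2.1))
E
```

```text
time_s: 16.4
position: [0.4989, 0.1829, 0.2589]
tcp_rot: [[0.001, 1.0, -0.021], [0.0, -0.021, -1.0], [-1.0, 0.001, -0.0]]
force: [0.6, -0.9, -2.1]
opening: 0.305
```

View pics/sc3c.png

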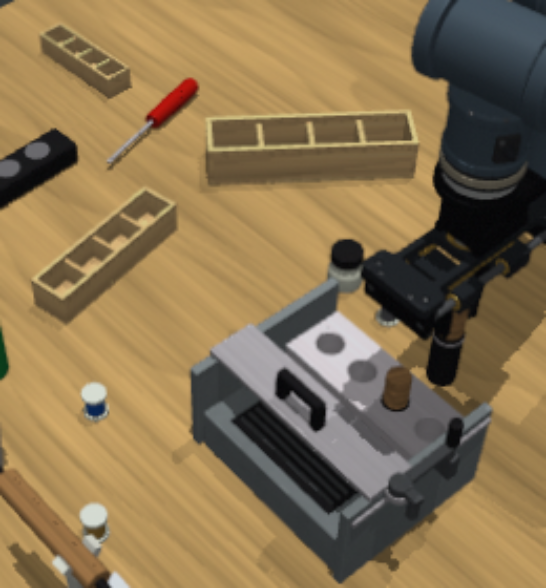

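View pics/w7.png

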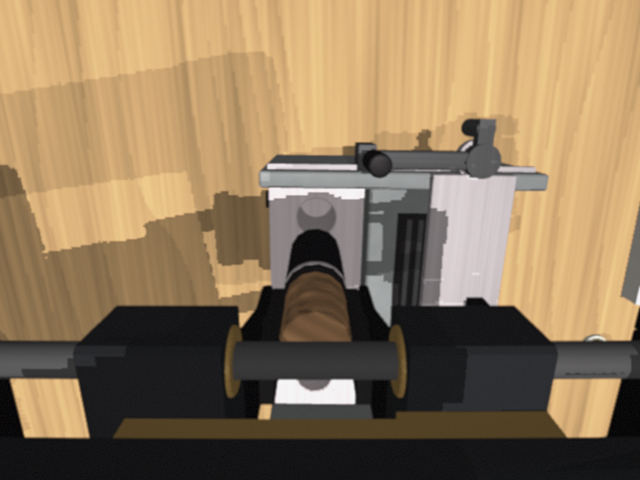

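```bash
python3 -m inch '{"dp":[[-8,1,10],[-8,1,20],[-8,1,28],[-8,1,28],[-8,1,28],[0,1,28],[0,1,28],[0,1,28],[0,1,28],[0,1,28],[0,1,28],[0,1,28],[0,1,28],[0,1,28],[0,1,28],[0,0,25],[0,0,15],[0,0,0],[0,0,0],[0,0,0]],"yaw":[0,0,0,0,0,0,0,0,0,0,0,0,0,0,0,0,0,0,0,0]}'
python3 - <<'E'
from h import *
c=cap('wrist','w8'); s=bot.read_state(); print(s['position'],np.round(s['tcp_rot'],3).tolist()); cap('scene','sc4')
E
```

```text
time_s: 18.17
position: [0.5044, -0.2501, 0.2982]
tcp_rot: [[-0.001, 1.0, -0.021], [0.002, -0.021, -1.0], [-1.0, -0.001, -0.002]]
force: [-0.1, -0.0, -0.0]
opening: 0.302
[ 0.50460098 -0.24978764  0.29839128] [[-0.001, 1.0, -0.02], [0.001, -0.02, -1.0], [-1.0, -0.001, -0.001]]
```

View pics/w8.png

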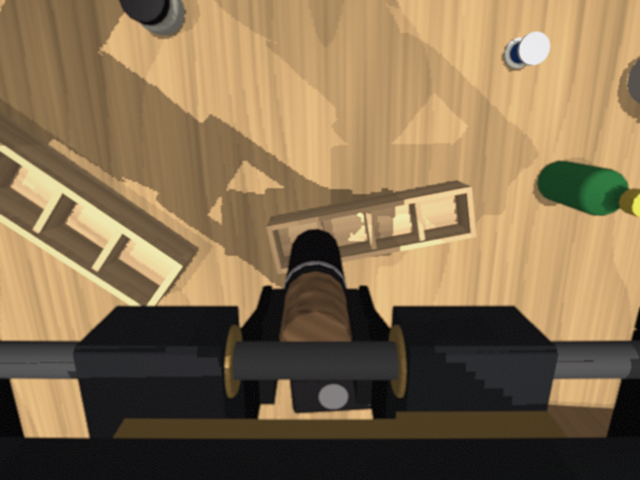

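View pics/sc4.png

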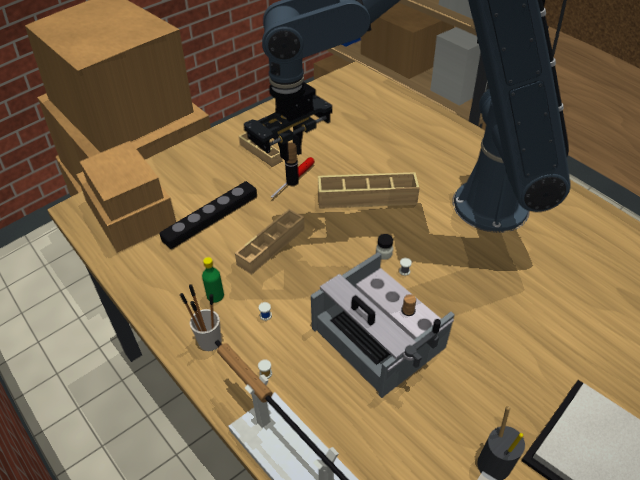

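The carrier has been knocked: its end went from about (255,265) to (237,262) in the scene picture. I'll measure it again.

```bash
python3 - <<'E'
import cv2
a=cv2.imread('pics/w8.png')
cv2.imwrite('pics/w8c.png',cv2.resize(a[170:290,250:490],None,fx=3.3,fy=3.3,interpolation=cv2.INTER_CUBIC))
a=cv2.imread('pics/sc4.png')
cv2.imwrite('pics/sc4c.png',cv2.resize(a[195:285,220:320],None,fx=6,fy=6,interpolation=cv2.INTER_CUBIC))
E
```

View pics/w8c.png

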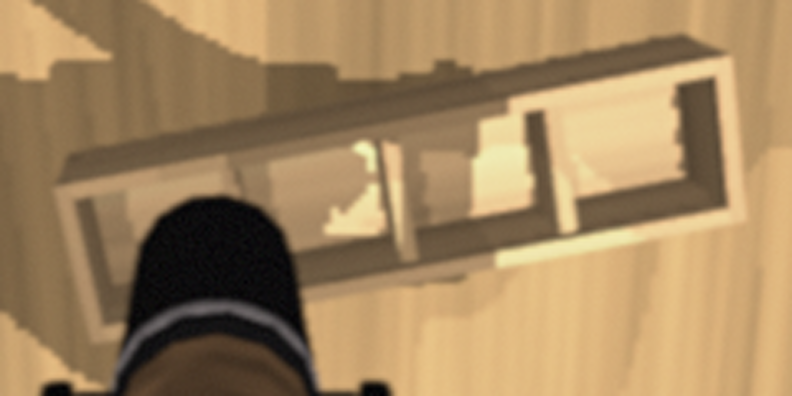

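View pics/sc4c.png

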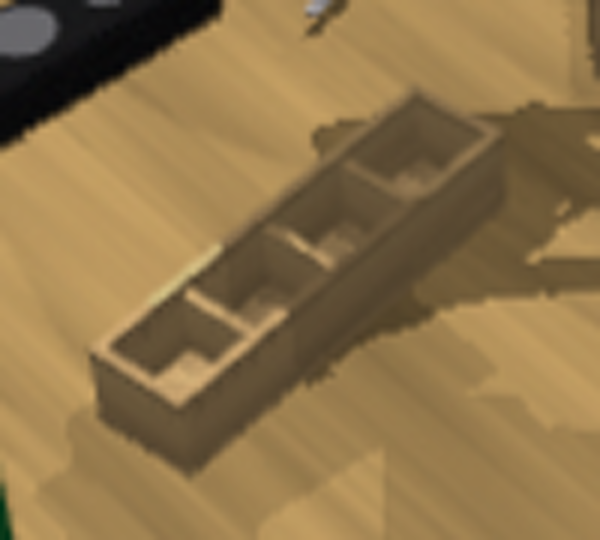

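```bash
cat > car.py <<'E'
from h import *
from scipy.optimize import least_squares
W=[(-103,26),(-103,-26),(103,-26),(103,26)]
def fit(obs,x0=(.53,-.25,.17)):
    # obs: list of (cam, [(idx,uv)])
    def P(p,i):
        x,y=np.array(W[i])/1000; c,s=np.cos(p[2]),np.sin(p[2]); return [p[0]+c*x-s*y,p[1]+s*x+c*y,.045]
    r=lambda p:np.concatenate([(proj(c,[P(p,i)])[0]-uv) for c,l in obs for i,uv in l])
    o=least_squares(r,x0); return o.x,r(o.x).reshape(-1,2)
def cells(p):
    return [(round(p[0]+np.cos(p[2])*d,4),round(p[1]+np.sin(p[2])*d,4)) for d in (-.0754,-.0251,.0251,.0754)]
E
python3 - <<'E'
from car import *
w=bot.capture('wrist'); s=bot.capture('scene')
f=lambda u,v:(250+u/3.3,170+v/3.3); g=lambda u,v:(220+u/6,195+v/6)
ow=[(0,f(57,187)),(1,f(95,342)),(2,f(745,218)),(3,f(732,58))]
os=[(0,g(418,92)),(1,g(500,133)) ]
# scene order: which corner is which -> world
for uv in [(92,355),(185,408),(500,133),(418,92)]: print(np.round(onz(s,g(*uv),.045)[:2],4))
for i,uv in ow: print('w',i,np.round(onz(w,uv,.045)[:2],4))
p,r=fit([(w,ow)]); print(p,np.round(r,1).tolist(),cells(p))
# where is held butt's bottom?
print('butt bottom proj',bot.read_state()['position'])
E
```

```text
[ 0.6694 -0.2866]
[ 0.658 -0.237]
[ 0.4583 -0.2758]
[ 0.4684 -0.3203]
w 0 [ 0.4559 -0.2754]
w 1 [ 0.4652 -0.326 ]
w 2 [ 0.6664 -0.2893]
w 3 [ 0.6581 -0.2397]
[ 0.56138586 -0.28267612  0.17714931] [[-0.5, -0.1], [-0.6, 0.4], [0.8, 0.8], [0.2, -0.8]] [(np.float64(0.4872), np.float64(-0.296)), (np.float64(0.5367), np.float64(-0.2871)), (np.float64(0.5861), np.float64(-0.2783)), (np.float64(0.6356), np.float64(-0.2694))]
butt bottom proj [ 0.5049761  -0.24994326  0.29868026]
```

```bash
python3 -m inch '{"dp":[[0,11,12],[0,11,13],[0,11,13],[20,0,0],[25,0,0],[25,0,0],[25,0,0],[25,0,0],[20,0,0],[8,0,0],[0,0,0],[0,0,0],[0,0,0]],"yaw":[0,0,0,0,0,0,0,0,0,0,0,0,0]}'
python3 - <<'E'
from h import *
c=cap('wrist','w9'); s=bot.read_state(); print(s['position']); a=cap('scene')['color']; b=cap('side')['color']
cv2.imwrite('pics/sc5c.png',cv2.resize(a[150:290,200:340,::-1],None,fx=4,fy=4,interpolation=cv2.INTER_CUBIC))
print(proj(c,[[.537,-.287,.045]]))
E
```

```text
time_s: 19.45
position: [0.5382, -0.2905, 0.1521]
tcp_rot: [[0.002, 1.0, -0.021], [-0.002, -0.021, -1.0], [-1.0, 0.003, 0.002]]
force: [-0.0, -0.2, 0.2]
opening: 0.303
[ 0.53825804 -0.29057874  0.15232573]
[[313.02965586 239.18070752]]
```

View pics/w9.png

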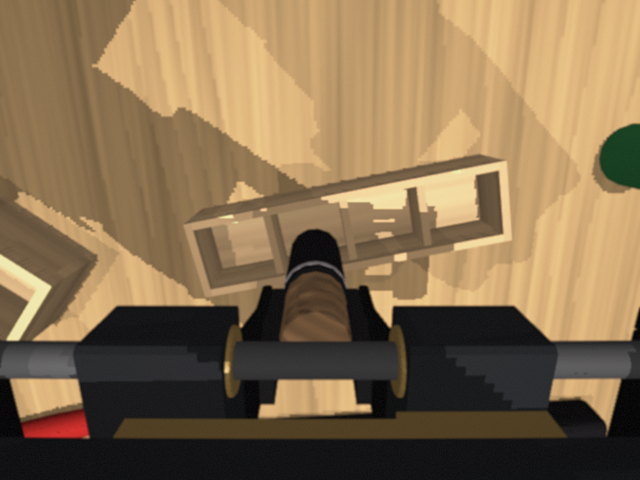

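View pics/sc5c.png

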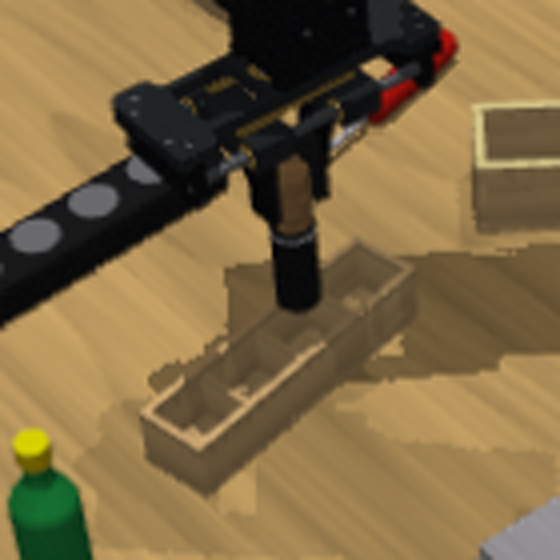

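```bash
python3 - <<'E'
from car import *
w=bot.capture('wrist')
p,r=fit([(w,[(0,(187,224)),(1,(207,297)),(2,(511,239)),(3,(506,161))])]); print(p,np.round(r,1).tolist(),cells(p)[1],bot.read_state()['position'])
print(proj(w,[[.538,-.288,.061],[.538,-.273,.061]]))
E
```

```text
[ 0.56055147 -0.28281327  0.1770496 ] [[-2.6, 0.4], [-0.6, 0.4], [1.7, 0.7], [1.4, -0.6]] (np.float64(0.5358), np.float64(-0.2872)) [ 0.53776341 -0.29043814  0.15192972]
[[315.11007114 248.13155286]
 [314.58676473 224.36332362]]
```

```bash
python3 -m inch '{"dp":[[0,-1,-2],[10,0,0],[10,0,0],[10,0,0],[8,0,0],[6,0,0],[4,0,0],[3,0,0],[0,0,0],[0,0,0],[0,0,0]],"yaw":[0,0,0,0,0,0,0,0,0,0,0]}'
```

```text
time_s: 20.57
position: [0.5365, -0.2882, 0.0999]
tcp_rot: [[0.001, 1.0, -0.021], [-0.001, -0.021, -1.0], [-1.0, 0.001, 0.001]]
force: [-0.4, 1.1, -0.4]
opening: 0.305
```

```bash
python3 -m inch '{"dp":[[2,0,0],[1,0,0],[0,0,0],[0,0,0],[0,0,0]],"yaw":[0,0,0,0,0]}'; python3 - <<'E'
from h import *
a=cap('scene')['color']; w=cap('wrist','w10')
cv2.imwrite('pics/sc6c.png',cv2.resize(a[150:290,200:340,::-1],None,fx=4,fy=4,interpolation=cv2.INTER_CUBIC))
E
```

```text
time_s: 20.98
position: [0.5362, -0.288, 0.0967]
tcp_rot: [[0.0, 1.0, -0.021], [-0.0, -0.021, -1.0], [-1.0, 0.0, 0.0]]
force: [-0.3, -0.7, -0.5]
opening: 0.304
```

View pics/sc6c.png

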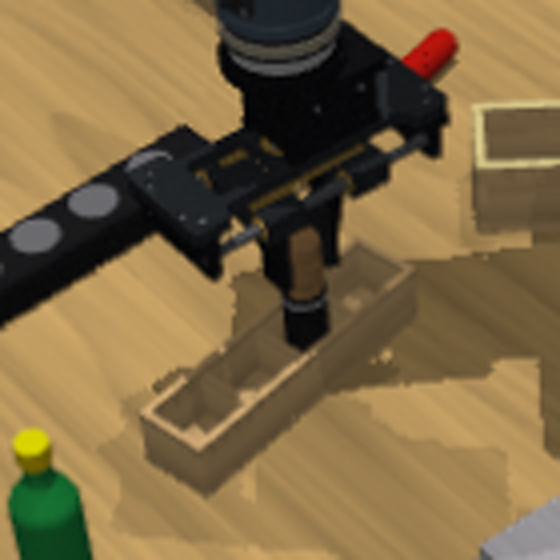

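View pics/w10.png

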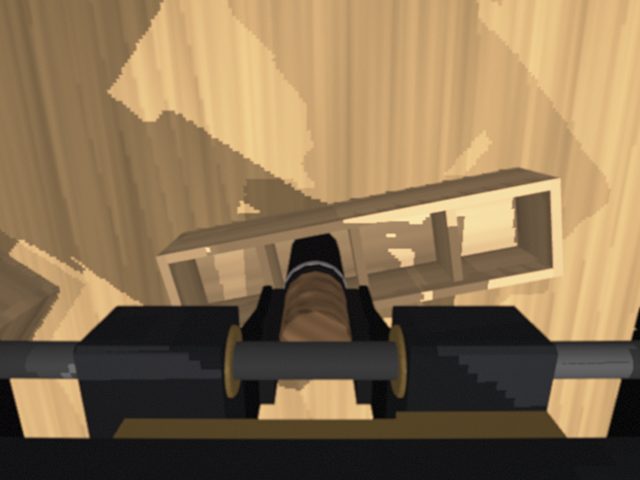

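```bash
python3 -m inch '{"dp":[[1,0,0],[1,0,0],[0,0,0],[0,0,0]],"yaw":[0,0,0,0]}'; python3 - <<'E'
from rig import bot
print([bot.read_state()['force'][2] for _ in range(3)])
E
```

```text
time_s: 21.42
position: [0.5365, -0.2883, 0.0959]
tcp_rot: [[0.001, 1.0, -0.021], [-0.001, -0.021, -1.0], [-1.0, 0.001, 0.001]]
force: [-1.1, 0.6, 5.4]
opening: 0.3
[np.float64(5.413333079394755), np.float64(5.413333079394755), np.float64(5.413333079394755)]
```

```bash
python3 -m inch '{"dp":[[0,0,0],[0,0,0],[0,0,0],[0,0,0],[-10,0,0],[-20,0,0],[-30,0,0],[-30,0,0],[-30,0,0],[-30,0,0],[0,0,0]],"yaw":[0,0,0,0,0,0,0,0,0,0,0]}' 50
python3 - <<'E'
from h import *
a=cap('scene')['color']; w=cap('wrist','w11')
cv2.imwrite('pics/sc7c.png',cv2.resize(a[150:290,200:340,::-1],None,fx=4,fy=4,interpolation=cv2.INTER_CUBIC))
E
```

```text
time_s: 22.33
position: [0.5393, -0.2903, 0.2521]
tcp_rot: [[0.011, 1.0, -0.021], [-0.009, -0.021, -1.0], [-1.0, 0.011, 0.008]]
force: [0.3, -1.4, 0.3]
opening: 0.57
```

View pics/sc7c.png

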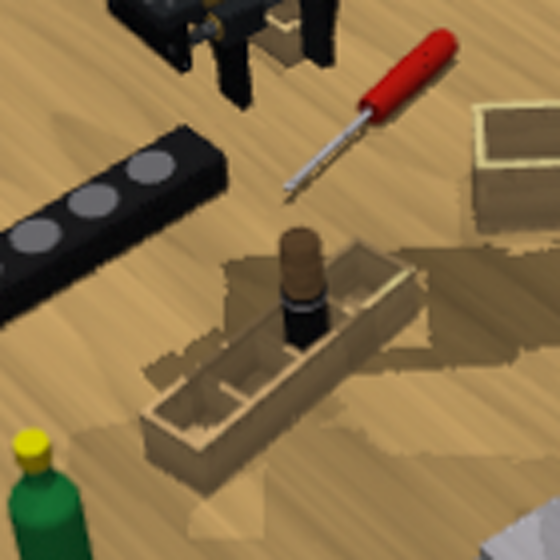

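View pics/w11.png

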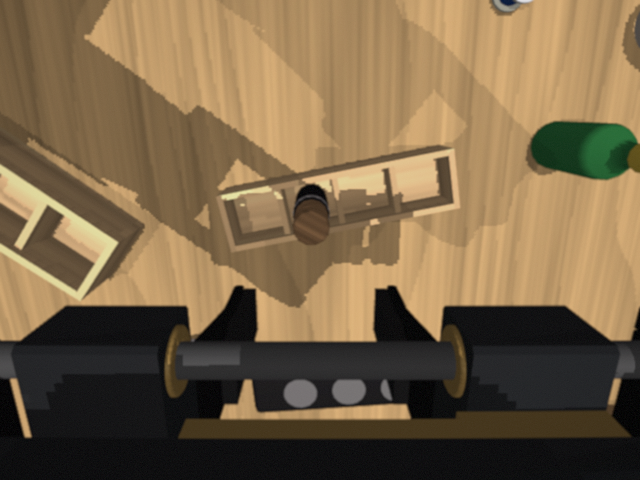

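The first butt stands upright in cell 2. On to the second.

```bash
python3 -m inch '{"dp":[[0,-3,-14],[0,-3,-28],[0,-3,-29],[0,-3,-29],[0,-3,-29],[0,-3,-29],[0,-3,-29],[0,-3,-29],[0,-3,-29],[0,-3,-29],[0,-3,-29],[0,-3,-29],[0,-3,-29],[0,-3,-29],[0,-3,-22],[0,0,-10],[17,0,0],[17,0,0],[17,0,0],[0,0,0]],"yaw":[0,0,0,0,0,0,0,0,0,0,0,0,0,0,0,0,0,0,0,0]}' 60
python3 - <<'E'
from h import *
w=cap('wrist','w12'); print(bot.read_state()['position'],proj(w,[[.500,.1345,.12]]))
E
```

```text
time_s: 24.1
position: [0.4965, 0.1346, 0.1898]
tcp_rot: [[-0.01, 1.0, -0.021], [-0.001, -0.021, -1.0], [-1.0, -0.01, 0.001]]
force: [0.5, 0.0, -0.1]
opening: 0.693
[0.49768343 0.13459852 0.19132273] [[322.88430601 264.23195537]]
```

View pics/w12.png

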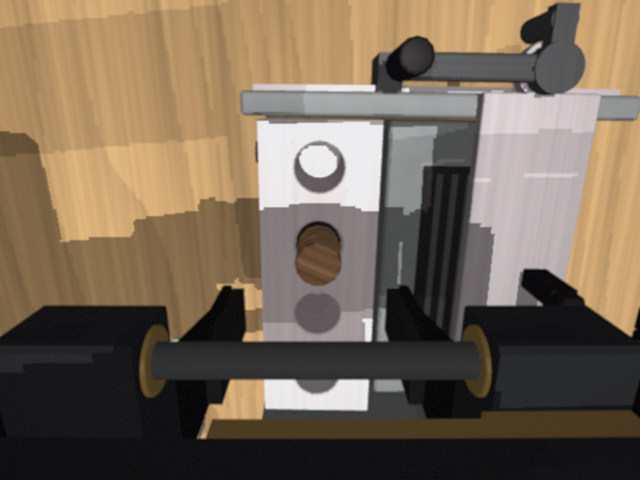

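```bash
python3 -m inch '{"dp":[[20,1,0],[20,0,0],[20,0,0],[18,0,0],[8,0,0],[0,0,0],[0,0,0]],"yaw":[0,0,0,0,0,0,0]}' && python3 -m inch '{"dp":[[0,0,0],[0,0,0],[0,0,0],[0,0,0],[0,0,0],[0,0,0],[0,0,0]],"yaw":[0,0,0,0,0,0,0]}' 0
```

```text
time_s: 24.73
position: [0.5014, 0.1347, 0.108]
tcp_rot: [[0.0, 1.0, -0.021], [0.0, -0.021, -1.0], [-1.0, 0.0, -0.0]]
force: [0.3, 0.8, -0.2]
opening: 0.689
time_s: 25.32
position: [0.4987, 0.1349, 0.1077]
tcp_rot: [[-0.005, 1.0, -0.021], [-0.0, -0.021, -1.0], [-1.0, -0.005, 0.0]]
force: [-4.4, 0.0, 6.1]
opening: 0.3
```

```bash
python3 -m inch '{"dp":[[0,-2,0],[-8,0,0],[-10,0,0],[-10,0,0],[-12,0,0],[-12,0,0],[-14,0,0],[-14,0,0],[-14,0,0],[-14,0,0],[-14,0,0],[-14,0,0],[-14,0,0],[-20,0,0],[-20,0,0],[0,0,0],[0,0,0]],"yaw":[0,0,0,0,0,0,0,0,0,0,0,0,0,0,0,0,0]}'
python3 - <<'E'
from car import *
w=cap('wrist','w13'); a=cap('scene')['color'];print(bot.read_state()['position'])
cv2.imwrite('pics/sc8c.png',cv2.resize(a[120:400,220:480,::-1],None,fx=2.1,fy=2.1))
E
```

```text
time_s: 26.73
position: [0.5001, 0.1349, 0.2995]
tcp_rot: [[0.005, 1.0, -0.021], [0.0, -0.021, -1.0], [-1.0, 0.005, -0.0]]
force: [-0.7, 0.1, -0.9]
opening: 0.302
[0.49854013 0.13484632 0.29723233]
```

View pics/sc8c.png

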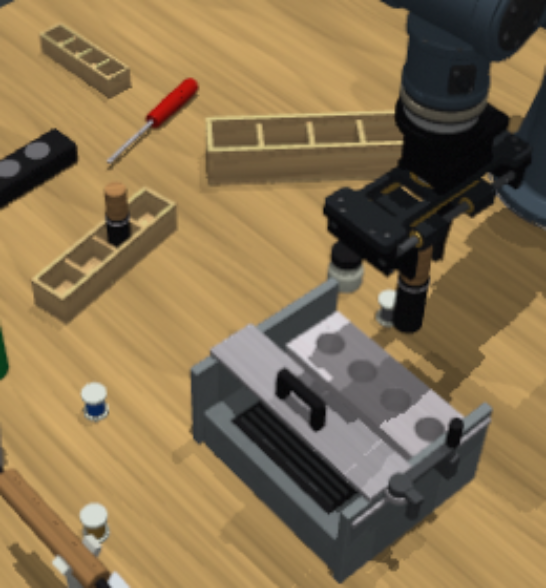

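```bash
python3 -m inch '{"dp":[[0,4,10],[0,9,24],[0,10,28],[0,10,28],[0,10,28],[0,10,28],[0,10,28],[0,10,28],[0,10,28],[0,10,28],[0,10,28],[0,10,28],[0,10,28],[0,10,28],[0,7,20],[0,4,10],[0,1,1],[0,0,0],[0,0,0]],"yaw":[0,0,0,0,0,0,0,0,0,0,0,0,0,0,0,0,0,0,0]}'
python3 - <<'E'
from h import *
w=cap('wrist','w14'); print(bot.read_state()['position'],proj(w,[[.6355,-.269,.045]]))
E
```

```text
time_s: 28.42
position: [0.635, -0.2677, 0.2969]
tcp_rot: [[-0.002, 1.0, -0.02], [0.002, -0.02, -1.0], [-1.0, -0.002, -0.002]]
force: [-0.3, 0.2, -0.6]
opening: 0.302
[ 0.63512967 -0.26743149  0.29724322] [[316.26176546 202.33717573]]
```

View pics/w14.png

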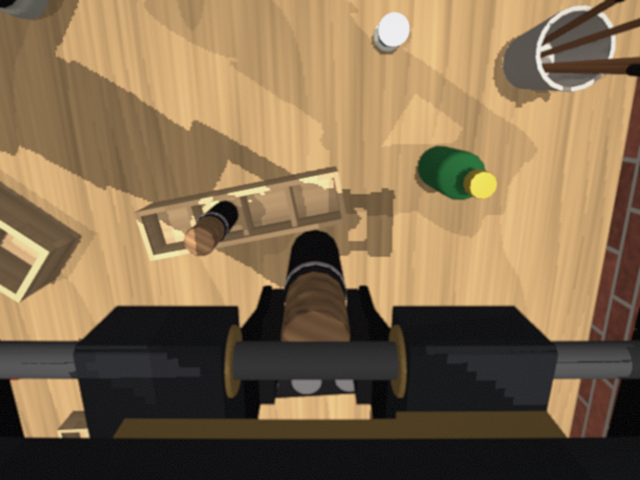

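```bash
python3 -m inch '{"dp":[[15,0,1],[22,0,0],[22,0,0],[22,0,0],[22,0,0],[20,0,0],[14,0,0],[0,0,0],[0,0,0]],"yaw":[0,0,0,0,0,0,0,0,0]}'
python3 - <<'E'
from car import *
w=cap('wrist','w15'); a=cap('scene')['color']; print(bot.read_state()['position'],proj(w,[[.6355,-.269,.045]]))
cv2.imwrite('pics/sc9c.png',cv2.resize(a[150:290,200:340,::-1],None,fx=4,fy=4,interpolation=cv2.INTER_CUBIC))
E
```

```text
time_s: 29.22
position: [0.6352, -0.2685, 0.1603]
tcp_rot: [[-0.002, 1.0, -0.02], [0.001, -0.02, -1.0], [-1.0, -0.002, -0.001]]
force: [-0.3, 1.0, 0.1]
opening: 0.301
[ 0.63648228 -0.26975316  0.16218985] [[316.18077627 241.83925627]]
```

View pics/w15.png

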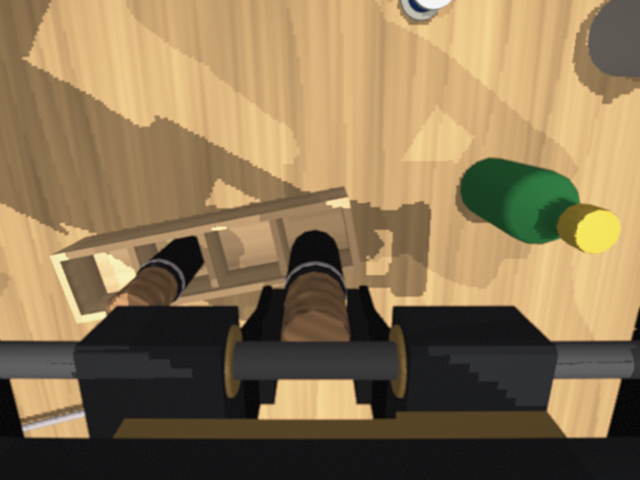

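View pics/sc9c.png

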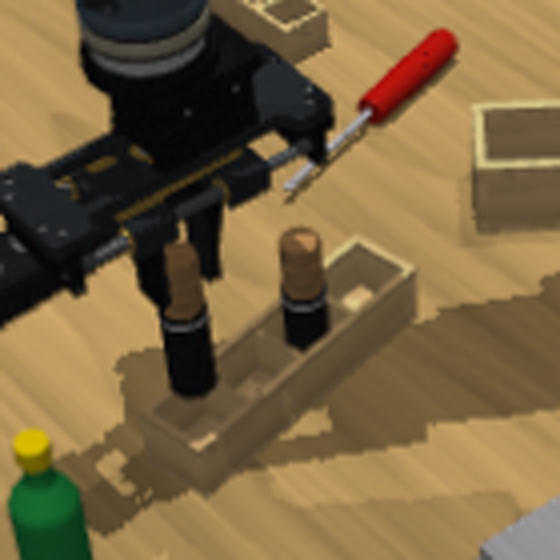

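```bash
python3 -m inch '{"dp":[[10,0,0],[12,0,0],[12,0,0],[10,0,0],[6,0,0],[4,0,0],[3,0,0],[0,0,0],[0,0,0],[0,0,0]],"yaw":[0,0,0,0,0,0,0,0,0,0]}' && python3 -m inch '{"dp":[[1,0,0],[0,0,0],[0,0,0],[0,0,0]],"yaw":[0,0,0,0]}'
```

```text
time_s: 30.15
position: [0.636, -0.2703, 0.1041]
tcp_rot: [[0.001, 1.0, -0.021], [-0.001, -0.021, -1.0], [-1.0, 0.001, 0.001]]
force: [0.2, 0.2, -0.4]
opening: 0.303
time_s: 30.48
position: [0.6357, -0.2701, 0.1028]
tcp_rot: [[0.0, 1.0, -0.021], [-0.0, -0.021, -1.0], [-1.0, 0.0, 0.0]]
force: [-0.2, 0.9, -0.9]
opening: 0.304
```

```bash
python3 -m inch '{"dp":[[1,0,0],[1,0,0],[0,0,0],[0,0,0]],"yaw":[0,0,0,0]}'
```

```text
time_s: 30.82
position: [0.6356, -0.2701, 0.1007]
tcp_rot: [[0.0, 1.0, -0.021], [-0.0, -0.021, -1.0], [-1.0, 0.0, 0.0]]
force: [-0.2, -0.3, 0.6]
opening: 0.303
```

```bash
python3 -m inch '{"dp":[[1,0,0],[0,0,0],[0,0,0],[0,0,0]],"yaw":[0,0,0,0]}'
```

```text
time_s: 31.15
position: [0.6358, -0.2703, 0.1006]
tcp_rot: [[0.001, 1.0, -0.021], [-0.001, -0.021, -1.0], [-1.0, 0.001, 0.001]]
force: [-2.0, 0.6, 5.3]
opening: 0.302
```

Contact with the floor, at the height I predicted. Release and rise.

```bash
python3 -m inch '{"dp":[[0,0,0],[0,0,0],[0,0,0],[0,0,0],[-10,0,0],[-20,0,0],[-30,0,0],[-30,0,0],[-30,0,0],[-30,0,0],[-10,0,0],[0,0,0],[0,0,0]],"yaw":[0,0,0,0,0,0,0,0,0,0,0,0,0]}' 50
python3 - <<'E'
from h import *
a=cap('scene')['color']; w=cap('wrist','w16'); print(bot.read_state()['position'])
cv2.imwrite('pics/sc10c.png',cv2.resize(a[120:400,200:480,::-1],None,fx=2.1,fy=2.1,interpolation=cv2.INTER_CUBIC))
E
```

```text
time_s: 32.23
position: [0.6353, -0.2699, 0.2596]
tcp_rot: [[0.0, 1.0, -0.021], [-0.0, -0.021, -1.0], [-1.0, 0.0, 0.0]]
force: [-0.7, -0.6, -0.9]
opening: 0.572
[ 0.63434034 -0.26931334  0.25713332]
```

View pics/sc10c.png

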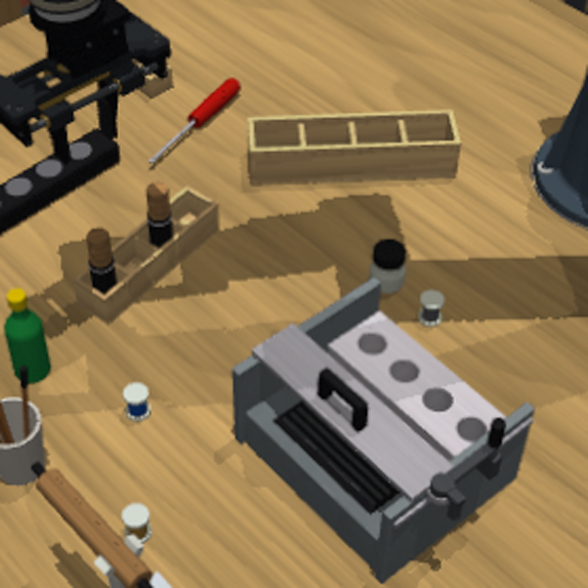

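```bash
python3 -m inch '{"dp":[[0,-2,-12],[0,-2,-24],[0,-2,-28],[0,-2,-28],[0,-2,-28],[0,-2,-28],[0,-2,-28],[0,-2,-28],[0,-2,-28],[0,-2,-28],[0,-2,-28],[0,-2,-28],[0,-2,-28],[0,-2,-25],[0,-2,-5],[0,-1,-3],[0,0,0],[0,0,0]],"yaw":[0,0,0,0,0,0,0,0,0,0,0,0,0,0,0,0,0,0]}' 40
python3 - <<'E'
from h import *
w=cap('wrist','w17'); print(bot.read_state()['position'],proj(w,[[.6116,.1085,.171]]))
E
```

```text
time_s: 33.83
position: [0.6122, 0.1067, 0.2589]
tcp_rot: [[-0.001, 1.0, -0.022], [-0.001, -0.022, -1.0], [-1.0, -0.001, 0.001]]
force: [0.5, 0.1, 0.8]
opening: 0.459
[0.61251405 0.10637337 0.25916266] [[314.58480417 251.17764674]]
```

View pics/w17.png

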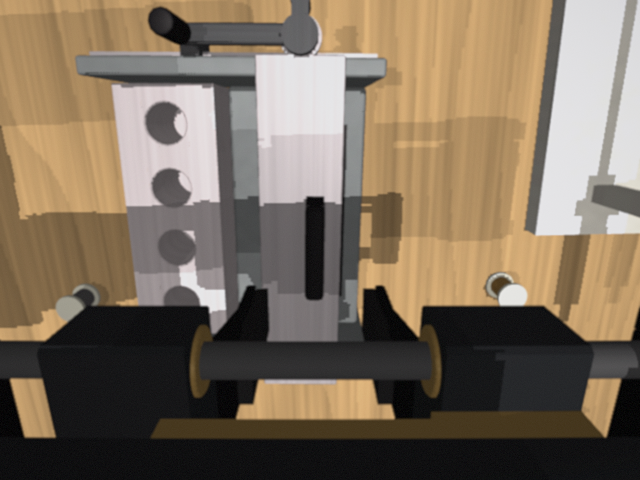

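Handle bar at (314,248), centred between the fingers. Descend, grip and pull the cover home.

```bash
python3 -m inch '{"dp":[[20,0,0],[22,0,0],[22,0,0],[22,0,0],[14,0,-2],[0,0,0],[0,0,0]],"yaw":[0,0,0,0,0,0,0]}' && python3 -m inch '{"dp":[[0,0,0],[0,0,0],[0,0,0],[0,0,0],[0,0,0],[0,0,0]],"yaw":[0,0,0,0,0,0]}' 0 && python3 -m inch '{"dp":[[0,-8,0],[0,-10,0],[0,-10,0],[0,-10,0],[0,-10,0],[0,-10,0],[0,-10,0],[0,-10,0],[0,-10,0],[0,-8,0],[0,-5,0],[0,-3,0],[0,-2,0],[0,0,0],[0,0,0]],"yaw":[0,0,0,0,0,0,0,0,0,0,0,0,0,0,0]}'
```

```text
time_s: 34.47
position: [0.6124, 0.1083, 0.1589]
tcp_rot: [[-0.002, 1.0, -0.023], [-0.0, -0.023, -1.0], [-1.0, -0.002, 0.0]]
force: [-0.2, -0.3, -0.3]
opening: 0.462
time_s: 34.97
position: [0.6117, 0.1096, 0.1601]
tcp_rot: [[-0.002, 1.0, -0.021], [-0.0, -0.021, -1.0], [-1.0, -0.002, 0.0]]
force: [-2.5, -0.6, 4.1]
opening: 0.137
time_s: 36.22
position: [0.5067, 0.1129, 0.1601]
tcp_rot: [[0.002, 1.0, -0.022], [0.002, -0.022, -1.0], [-1.0, 0.002, -0.002]]
force: [2.7, 5.0, 2.6]
opening: 0.133
```

```bash
python3 -m inch '{"dp":[[0,-2,0],[0,-2,0],[0,0,0],[0,0,0],[0,0,0]],"yaw":[0,0,0,0,0]}'
```

```text
time_s: 36.63
position: [0.5067, 0.1129, 0.1602]
tcp_rot: [[0.01, 1.0, -0.022], [0.002, -0.022, -1.0], [-1.0, 0.01, -0.003]]
force: [10.5, 6.0, -5.5]
opening: 0.132
```

```bash
python3 -m inch '{"dp":[[0,3,0],[0,0,0],[0,0,0],[0,0,0],[-20,0,0],[-24,0,0],[-24,0,0],[-24,0,0],[0,0,0]],"yaw":[0,0,0,0,0,0,0,0,0]}' 34 && python3 -m inch '{"dp":[[0,0,0],[0,0,0],[0,0,0],[0,0,0],[0,0,0],[0,0,0],[0,0,0],[0,0,0],[0,0,0],[0,0,0],[0,0,0],[0,0,0],[0,0,0],[0,24,-16],[0,24,-16],[0,24,-16],[0,25,-16],[0,25,-15],[0,0,0],[0,0,0]],"yaw":[-6.9,-6.9,-6.9,-6.9,-6.9,-6.9,-6.9,-6.9,-6.9,-6.9,-6.9,-6.9,-6.9,0,0,0,0,0,0,0]}'
python3 - <<'E'
from h import *
w=cap('wrist','w18'); s=bot.read_state();print(s['position'],np.round(s['tcp_rot'],3).tolist(),proj(w,[[.431,.237,.176]])); cap('scene','sc11')
E
```

```text
time_s: 37.38
position: [0.5075, 0.1117, 0.2558]
tcp_rot: [[0.008, 1.0, -0.021], [-0.0, -0.021, -1.0], [-1.0, 0.008, 0.0]]
force: [1.0, 0.4, 0.3]
opening: 0.389
time_s: 39.05
position: [0.4281, 0.2363, 0.2509]
tcp_rot: [[-0.002, 0.023, 1.0], [-0.001, 1.0, -0.023], [-1.0, -0.001, -0.002]]
force: [-0.3, -0.0, 0.4]
opening: 0.392
[0.42908915 0.23557825 0.25100844] [[-0.001, 0.025, 1.0], [-0.001, 1.0, -0.025], [-1.0, -0.001, -0.001]] [[314.49024015 264.61664106]]
```

View pics/w18.png

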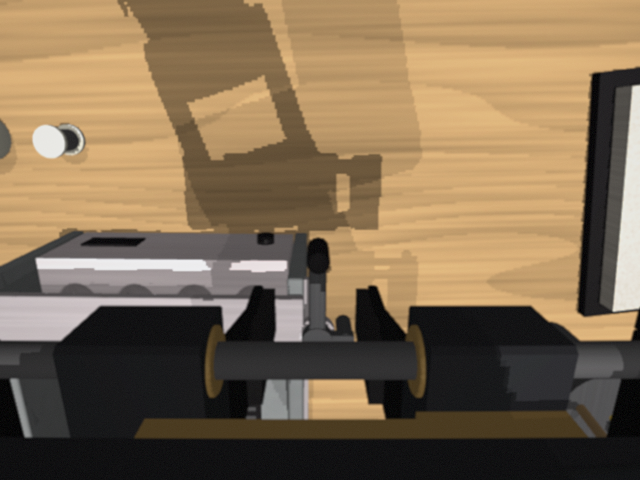

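```bash
python3 -m inch '{"dp":[[20,0,1],[24,0,1],[24,0,0],[22,0,0],[0,0,0],[0,0,0]],"yaw":[0,0,0,0,0,0]}' && python3 -m inch '{"dp":[[0,0,0],[0,0,0],[0,0,0],[0,0,0],[0,7.3,0.4],[0,7.3,0.4],[0,7.3,0.4],[0,7.3,0.4],[0,7.3,0.4],[0,7.3,0.4],[0,7.3,0.4],[0,7.3,0.4],[0,0,0],[0,0,0]],"yaw":[0,0,0,0,6,6,6,6,6,6,6,6,0,0]}' 18
```

```text
time_s: 39.65
position: [0.4318, 0.2345, 0.1607]
tcp_rot: [[-0.003, 0.028, 1.0], [-0.001, 1.0, -0.028], [-1.0, -0.001, -0.003]]
force: [-0.5, 0.3, -0.5]
opening: 0.389
time_s: 40.82
position: [0.4567, 0.2872, 0.162]
tcp_rot: [[0.001, 0.758, 0.652], [0.0, 0.652, -0.758], [-1.0, 0.001, 0.001]]
force: [0.2, 0.1, 0.7]
opening: 0.209
```

```bash
python3 -m inch '{"dp":[[0,7.3,0.4],[0,7.3,0.4],[0,7.3,0.4],[0,7.3,0.4],[0,7.3,0.4],[0,7.3,0.4],[0,7.3,0.4],[0,3,0],[0,2,0],[0,0,0],[0,0,0]],"yaw":[6,6,6,6,6,6,6,0,0,0,0]}'
```

```text
time_s: 41.73
position: [0.5073, 0.3035, 0.1615]
tcp_rot: [[-0.002, 1.0, -0.024], [0.0, -0.024, -1.0], [-1.0, -0.002, -0.0]]
force: [-3.7, 2.4, 0.9]
opening: 0.21
```

```bash
python3 -m inch '{"dp":[[0,2,0],[0,0,0],[0,0,0],[0,0,0]],"yaw":[0,0,0,0]}'
```

```text
time_s: 42.07
position: [0.5076, 0.3035, 0.1614]
tcp_rot: [[-0.006, 1.0, -0.025], [-0.0, -0.025, -1.0], [-1.0, -0.006, 0.0]]
force: [-6.9, 3.4, 4.0]
opening: 0.208
```

At its stop. Open, rise and look.

```bash
python3 -m inch '{"dp":[[0,-4,0],[0,0,0],[0,0,0],[-20,0,0],[-25,0,0],[-25,0,0],[-25,0,0],[-25,0,0],[0,0,30],[0,0,30],[0,0,0],[0,0,0]],"yaw":[0,0,0,0,0,0,0,0,0,0,0,0]}' 34
python3 - <<'E'
from h import *
w=cap('wrist','w19'); print(bot.read_state()['position']); a=cap('scene','sc12')['color'];b=cap('side','s12')
print(proj(w,[[.503,.305,.176],[.508,.109,.171]]))
E
```

```text
time_s: 43.07
position: [0.5059, 0.2421, 0.282]
tcp_rot: [[0.002, 1.0, -0.029], [-0.0, -0.029, -1.0], [-1.0, 0.002, 0.0]]
force: [0.2, 0.5, -0.3]
opening: 0.392
[0.50590388 0.24298854 0.28178915]
[[307.32642582 145.81468143]
 [322.98571726 411.74626684]]
```

View pics/w19.png

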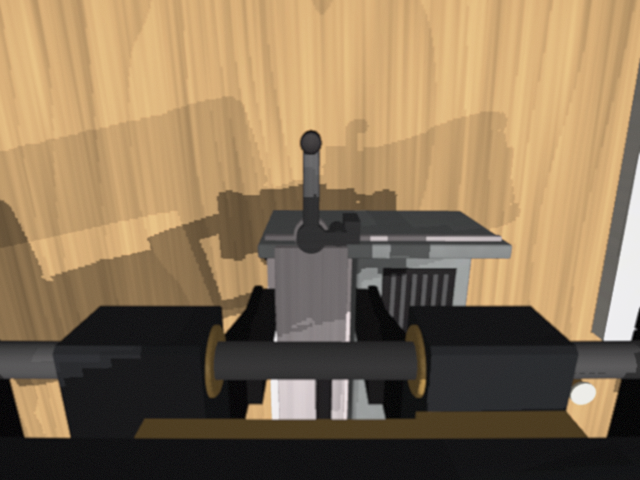

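View pics/sc12.png

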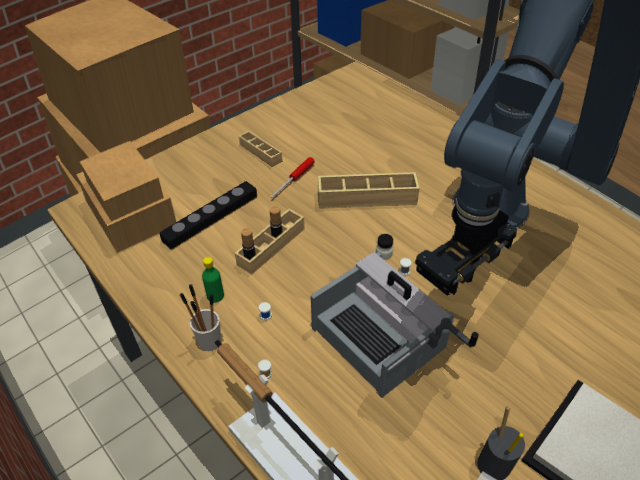

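View pics/s12.png

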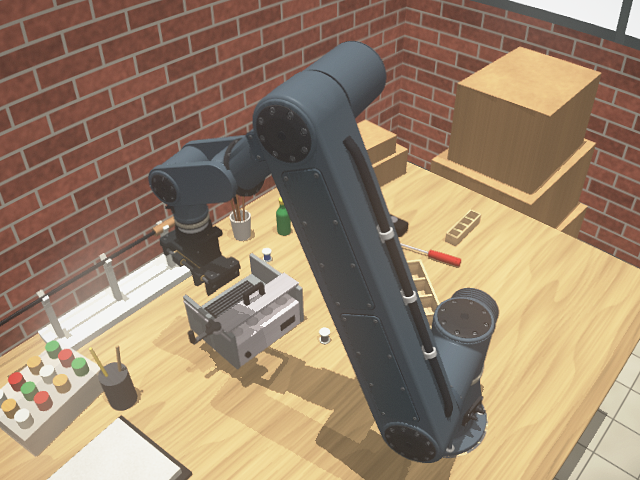

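```bash
python3 - <<'E'
import cv2,numpy as np
a=cv2.imread('pics/scene0.png')[240:400,380:490];b=cv2.imread('pics/sc12.png')[240:400,380:490]
a,b=[cv2.resize(x,None,fx=3.6,fy=3.6,interpolation=cv2.INTER_CUBIC) for x in (a,b)]
cv2.imwrite('pics/cmp.png',np.hstack([a,b]))
E
```

```text
(no output)
```

View pics/cmp.png

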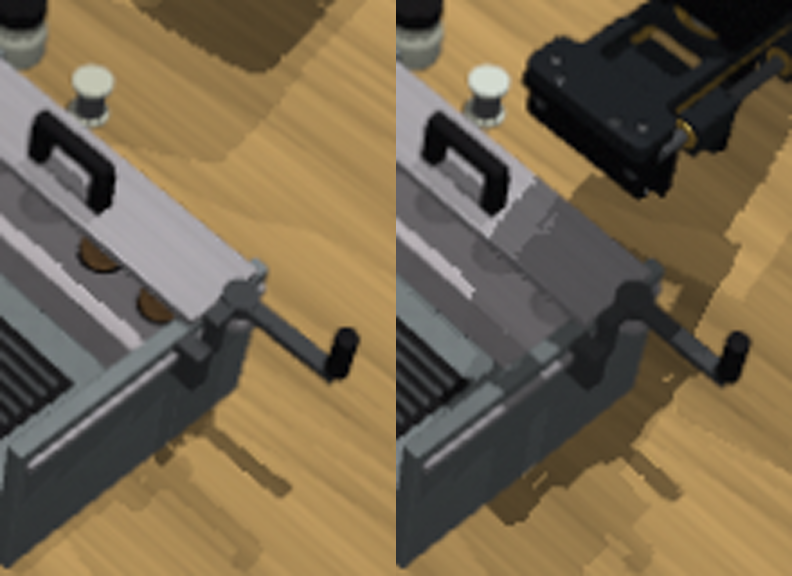

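```bash
python3 -c "
from rig import bot
print(bot.hand_in())"
```

```text
the job is handed in; nothing more can be done
None
```

The job is done and handed in at about 43 s of the 210 s allowed. Only two butts were present, in the wells at y = +25 and +75 mm. The other two wells were empty.

- **What I did:** I freed the lever and slid the cover back to its stop. I lifted each butt straight up and set it down in cells 2 and 4 of the 206 x 52 mm carrier, releasing only once the floor pushed back with about 5 N. Then I slid the cover home to its stop and turned the lever back to its locked stop.
- **Carrier knocked:** The carrier was moved about 4–5 cm during the run. I spotted this and measured its position again before placing the first butt.
- **Last checks:** The final pictures show both butts upright in their own cells and the wells empty. The cover handle is back at its starting pixels and the lever points outwards. In the pictures I compared, the bystanders had not moved. The gripper was clear of everything.
- **Small disagreement:** The knob sits about 1–2 pixels (2–3 mm) further round, towards +x, than at the start. It is pressed against its lock stop, so I took it as fully locked.

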